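Clip the polishing tub into the bench shaker

TASK

Clip the closed polishing tub into the shaker: with one end raised, tuck the other end of its foot plate under the fixed lip at the back of the cradle (either end will do), then press the tub down flat against the sprung pad until the pad is fully down and the spring catch snaps over the end nearest you. Let go and leave it locked in. Do not tip the tub over on the way, and leave the glass jar, round tin, steel block and pliers where they are.

Things in the scene. Friction and masses are not known exactly. Their poses are not given: they have to be found in the camera images.
- tub: Closed tub, 0.28-0.52 kg, same at both ends. Origin: centre of underside; x along it, z up. Steel foot plate 120 (x) x 68 (y) x 4 mm thick; on it a pale grey body 70 (x) x 54 mm (y), 51 mm high, then a dark lid 73 x 53 mm to 59 mm, rib to 62 mm. The foot plate juts out 25 mm at each end as a tongue. Grasp the body across its 54 mm, 35 to 45 mm above the underside.
- tub_end_a (a point): Middle of the underside edge of the tub's foot plate at its +x end (60 mm from the origin).
- tub_end_b (a point): The same at its -x end.
- shaker: Bench shaker, fixed: grey housing 155 mm (x) by 130 mm (y), 40 mm high, cradle on top. Origin: centre of its underside, at worktop height; +x runs from its front (knob, switch, spring catch; nearest the robot) to its back (the lip), z up. Sizes of its parts below are in mm in this frame. Cradle plate: top at z 54, x -56 to 68.
- home (a point): Where the tub's origin lies when locked in: x 0, y 0, z 59.5 in the shaker's frame (play -2 to +1 in x, 2 either way in y), the tub level and its x axis along the shaker's. Side guides stand on both sides: inner faces y -36 and +36, x -40 to 40, upright to z 66, flared outwards to z 72.
- lip (a point): Middle of the front end of the lip's flat underside: x 50, z 63.5. The flat runs back to a stop wall at x 61, y -35 to 35; in front of x 50 the lip's edge turns up (to x 43, z 72). The 4 mm foot plate goes into the 9.5 mm gap between lip and cradle plate with the tub tilted about 12 to 18 degrees, that end down, until it meets the stop wall.
- nose (a point): Tip of the catch's nose when the catch is shut: x -55, z 63.5 in the shaker's frame (fixed to the shaker). Above it the catch slopes up and towards the front (-x) to z 80; on top a thumb tab leans to the front, up to z 87, x -73.
- pad (a joint): Sprung rubber-topped pad, 50 x 50 mm, centred at x -10, y 0 in the shaker's frame, top at z 67.5 when free. Value in m: 0 free, grows as it is pressed down, 0.0095 at its stop (top at z 58). Its spring gives 4.2 N at first, 9.9 N at the stop. About 0.008 with the tub locked in.
- catch (a joint): Spring catch at the cradle's front, 36 mm wide. Value in rad: 0 shut, up to 0.4 with the nose pushed out to the front. The descending end of the foot plate pushes it aside by its slope, by 0.1 to 0.2 rad, with some 3 to 8 N; once that end's top is below z 63.5 it snaps back over it by 4 to 7 mm and holds it down.
- jar: Glass jar with blue contents and a metal cap, 69 mm across, 98 mm high. Bystander. Origin: centre of its underside.
- tin: Round aluminium tin, 50 mm across, 25 mm high. Bystander. Origin: centre of its underside.
- block: Square steel bench block, 68 by 68 by 19 mm. Bystander. Origin: centre of its underside.
- cutters: Red-handled pliers lying flat, 137 by 31 by 12 mm. Bystander. Origin: centre of its underside.

How it is judged:
By the outcome, as a careful person would: the job done as asked, in the order asked, and still so for the second after the job is handed in, with the robot touching nothing.
It also fails if it takes over 45 s, if anything falls off the work surface, if the arm or the gripper's body presses on something with over 40 N, if the wrist force passes 120 N, or if a joint passes its speed limit or range.

ROBOT

A 6-joint arm with a two-finger parallel gripper is mounted at the origin on a cart in front of the work surface, level with it; the furniture and walls round the work are solid. World frame = base frame: x ahead of the robot, y to its left, z up, the work surface at z = 0. Lengths are in m, angles in rad, forces in N, time in s.
With the tool pointing down it reaches from about 0.375 to 0.75 m from the base axis. Payload 9 kg.
Tool frame: the origin (TCP) lies on the front face of the gripper's body, between the roots of the fingers; the fingertips stand 73 mm ahead of it and the grasp point (between the pads) lies 54 mm ahead of it; z points along the fingers, y is the line along which they close (so a half turn about z gives the same grasp; the last joint's range is limited). The gripper opens to 85 mm and grips with 20 to 120 N. Pads are 22 mm wide; open, the fingers measure 114 mm over their backs; the gripper's body (76 mm by 85 mm) begins 54 mm behind the grasp point. The pads swing forward as they close: fully open they stand 13 mm farther back than shut.
Start: joints at [-1.548, 0.104, 0.097, 1.564, 0, 1.353], TCP at [0.143, -0.583, 0.304] pointing down, gripper open.
Joint ranges: [-2.99, 2.99], [-0.84, 1.86], [-1.1, 1.16], [-1.84, 2.11], [-1.51, 1.56], [-3.14, 3.14]. Speed limits (rad/s): [2.22, 2.22, 2.57, 3.14, 3.14, 3.14].

INTERFACE

Orientations are given as a 3x3 rotation matrix whose columns are the frame's x, y, z axes.
In Python, from rig import status, eyes, job gives the robot as it stands.
- The arm moves only by the shell command python3 -m pendant 'ROWS' [OPENING]. ROWS is JSON, one flat list of numbers, 6 for each row, row after row: the shift along the tool's x, y, z in cm, then the turn, a rotation vector about the tool's x, y, z in rad. In form: [tx, ty, tz, ax, ay, az, tx, ty, tz, ax, ay, az, ...]. A call has 1 to 8 rows; each row is the pose to reach, as a shift and turn from the pose commanded when the call began, along the tool's axes at that moment; what a row does not reach only later rows make up. A row lasts 1/8 s, in which the tool goes at most 62.5 mm and 10.7 degrees, less where a joint would pass 70% of its speed; a pose out of reach is approached as far as the arm can. A call with a gripper value outside its range is refused whole. OPENING is the opening, from -1 (shut) to 1 (fully open), set as the call begins (- or left out, the last holds). The fingers move at their own pace and stop on an object; the grip force is fixed at half the most. Time passes only in rows, so rows that repeat a pose let the fingers close. It gives the time, the measured TCP pose, the force, the opening and the grip force at its end, in the units of the state.
- status.get_obs(): the state, without advancing time (a new reading comes with each control period).
- eyes.grab_frame(name): name is "scene" or "top" or "wrist"; returns a dict with "frame" (384x512x3 uint8, red, green, blue), "camera_matrix" (3x3 intrinsics, pixels), "distortion" ([k1, k2, p1, p2, k3] as OpenCV has them; the pictures are not rectified), "rvec" (rotation vector, rad) and "tvec" (3), from world to camera coordinates, as OpenCV has them. Camera axes: x right, y down, z forward; pixel columns grow to the right and rows downward; lengths in m; the calibration is good to about 2 mm. A picture is of the moment at which its call begins. There is no depth.
- job.hand_in(): hands the job in; it is judged then, once.
The state is a dict: "clock": time; "q": joint angles; "joint_vel": joint speeds; "joint_torque": joint torques, N m; "eef_pos": TCP position; "orientation": TCP orientation; "contact_force": force on the tool from outside, world axes, zero at the start; "torque": the same for the moment, N m; "grip_width": opening from 0.0 (shut) to 1.0 (fully open); "grasp_force": force on a finger pad.
Only numpy, scipy, OpenCV 4.12 (cv2) and the standard library are available. Lean on these libraries where they do the work, as an engineer would, in place of code of your own. Each camera call takes 0.05 s, during which the arm holds its last target. There are 200 camera calls.

## Working session

There is one attempt and no reset: what is moved stays moved. The work goes in short steps, Python scripts to look and compute and a shell command to move; the robot and the scene stay as the last step left them, time stands still between calls to the robot, and variables do not carry over. Pictures are saved under pics/ and viewed, at most 10 in all, crops included, and the job is handed in when it is done.

```bash
mkdir -p pics; ls
cat > h.py <<'E'
import numpy as np, cv2
from rig import status, eyes, job
def grab(n,save=None):
    f=eyes.grab_frame(n)
    if save: cv2.imwrite('pics/'+save,f['frame'][:,:,::-1])
    return f
def ray(f,uv):
    K=np.array(f['camera_matrix']);D=np.array(f['distortion'])
    R=cv2.Rodrigues(np.array(f['rvec'],float))[0];t=np.array(f['tvec'],float).ravel()
    p=cv2.undistortPoints(np.array(uv,float).reshape(-1,1,2),K,D).reshape(-1,2)
    return -R.T@t,np.c_[p,np.ones(len(p))]@R
def onz(f,uv,z):
    c,d=ray(f,uv); return c+d*((z-c[2])/d[:,2])[:,None]
def proj(f,P):
    return cv2.projectPoints(np.array(P,float).reshape(-1,1,3),np.array(f['rvec'],float),np.array(f['tvec'],float),np.array(f['camera_matrix']),np.array(f['distortion']))[0].reshape(-1,2)
E
python3 - <<'E'
from h import *
a=grab('top');b=grab('scene')
cv2.imwrite('pics/top1.png',cv2.resize(a['frame'][:,:,::-1],(768,576),interpolation=cv2.INTER_CUBIC))
cv2.imwrite('pics/scene1.png',cv2.resize(b['frame'][:,:,::-1],(768,576),interpolation=cv2.INTER_CUBIC))
for f in(a,b): print(ray(f,[[256,192]]))
print(status.get_obs())
E
```

```text
pics
(array([ 0.44612474, -0.04484658,  0.95560655]), array([[ 0.04618449,  0.01152587, -0.99888929]]))
(array([-0.29892743,  0.49512875,  0.84128077]), array([[ 0.65111185, -0.41336221, -0.63661162]]))
{'clock': 0.1, 'q': array([-1.54773868e+00,  1.04639854e-01,  9.65151792e-02,  1.56387364e+00,
       -6.86479101e-06,  1.35308112e+00]), 'joint_vel': array([-0.00083069, -0.00193117,  0.00088589, -0.0005994 , -0.00084431,
       -0.00101437]), 'joint_torque': array([ 6.72404960e-03, -5.58213437e+01,  5.04715562e+01,  1.33501174e-02,
       -2.96186336e-04,  1.72360149e-05]), 'eef_pos': array([ 0.14306571, -0.58247291,  0.30318233]), 'orientation': array([[ 9.71153979e-01,  2.38453239e-01, -3.45756194e-05],
       [ 2.38453108e-01, -9.71153269e-01,  1.20151450e-03],
       [ 2.52926799e-04, -1.17510025e-03, -9.99999278e-01]]), 'contact_force': array([-0.41073382,  1.09911473,  0.60351703]), 'torque': array([-0.04639247, -0.00309312, -0.02543372]), 'grasp_force': 0.0, 'grip_width': 0.9985177371604192}
```

View pics/top1.png

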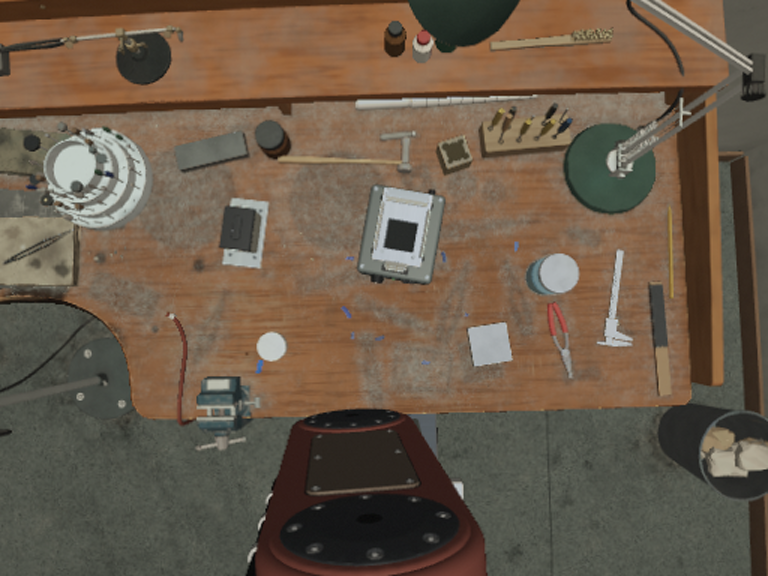

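View pics/scene1.png

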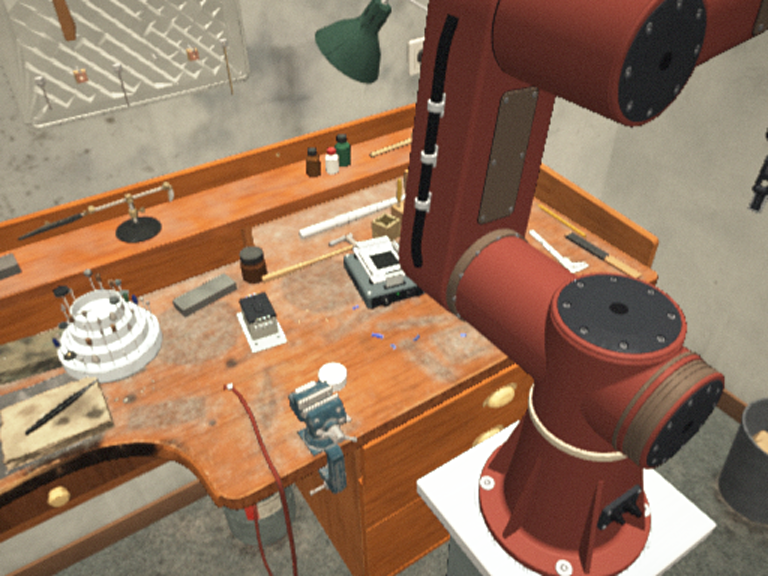

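Top view (768×576): the tub is at about (244,232), a white foot plate with a dark lid. The shaker is at (402,235) with its black pad at (401,236), and the catch is towards the robot at (397,267). The bystanders are off to the sides. Next I'll measure the contours.

Run:
```python
from h import *
a=grab('top');im=a['frame']
print('corners', onz(a,[[0,0],[511,0],[256,192]],0)[:,:2])
hsv=cv2.cvtColor(im,cv2.COLOR_RGB2HSV)
def rects(mask,x0,y0,x1,y1,z,name,amin=60):
    m=np.zeros_like(mask);m[y0:y1,x0:x1]=mask[y0:y1,x0:x1]
    cs=cv2.findContours(m,cv2.RETR_EXTERNAL,cv2.CHAIN_APPROX_NONE)[0]
    for c in cs:
        if cv2.contourArea(c)<amin: continue
        P=onz(a,c.reshape(-1,2),z)[:,:2]
        r=cv2.minAreaRect((P*1000).astype(np.float32)); print(name,np.round(r[0],1),np.round(r[1],1),round(r[2],1),'px',np.round(c.reshape(-1,2).mean(0)))
S=hsv[:,:,1];V=hsv[:,:,2]
light=((S<50)&(V>120)).astype(np.uint8);dark=((V<75)).astype(np.uint8)
rects(((S<60)).astype(np.uint8)|((V<80)).astype(np.uint8),135,120,190,190,0.004,'tub all')
rects(light,135,120,190,190,0.004,'tub plate')
rects(dark,135,120,190,190,0.059,'tub lid')
rects(dark,250,140,285,175,0.0675,'pad')
rects((S<70).astype(np.uint8),225,110,310,200,0.040,'housing')
rects(light,235,115,300,185,0.054,'cradle')
c1=cv2.resize(im[120:190,130:200],(560,560),interpolation=cv2.INTER_CUBIC)
c2=cv2.resize(im[115:195,232:302],(490,560),interpolation=cv2.INTER_CUBIC)
cv2.imwrite('pics/z1.png',cv2.resize(np.hstack([c1[:,:,::-1],c2[:,:,::-1]]),(780,416)))
```

```text
corners [[ 1.05838153  0.68258027]
 [ 1.0101919  -0.76361743]
 [ 0.49030801 -0.03382013]]
tub all [599.2 233.7] [116.  122.2] 82.6 px [156. 150.]
tub plate [596.2 211.7] [ 70.1 121.6] 82.0 px [166. 155.]
tub lid [595.4 209.4] [54.1 71.9] 81.7 px [158. 152.]
pad [574.3 -63.8] [46.7 46.9] 78.5 px [267. 157.]
housing [596.6 -49.5] [184.  202.4] 88.8 px [256. 152.]
cradle [581.6 -66.1] [117.3 145.4] 78.2 px [267. 161.]
```

View pics/z1.png

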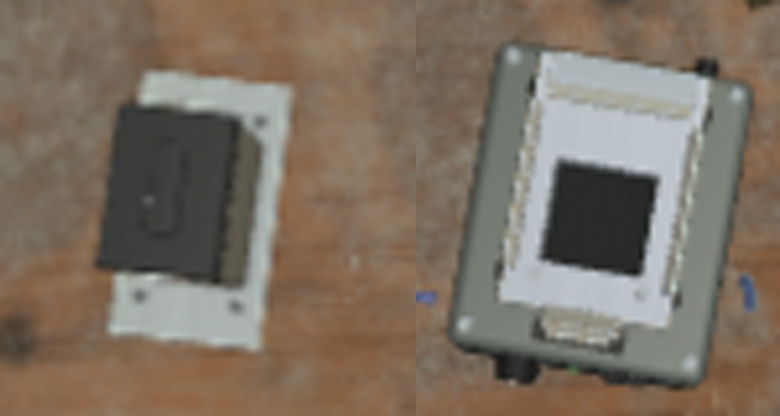

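```bash
cat >> h.py <<'E'
from scipy.spatial.transform import Rotation as Ro
def frame(yaw,tilt=0):   # object frame, tilt deg: +x end down
    return Ro.from_euler('ZY',[yaw,tilt],degrees=True).as_matrix()
def tool(yaw,tilt=0): return frame(yaw,tilt)@np.diag([-1.,1,-1])
def row(p,R):
    s=status.get_obs();C=s['orientation']
    d=C.T@(np.array(p)-s['eef_pos'])*100; w=Ro.from_matrix(C.T@R).as_rotvec()
    print('row',np.round(d,2),np.round(w,3),'t',round(s['clock'],2),'z',s['eef_pos'])
E
python3 - <<'E'
from h import *
row([.596,.2105,.30],tool(-8.1)); row([.596,.2105,.22],tool(-8.1))
E
```

```text
row [ 62.9  -66.21   0.41] [-0.000e+00 -1.000e-03 -2.759e+00] t 0.15 z [ 0.14307513 -0.58251401  0.30332727]
row [ 62.89 -66.21   8.41] [-0.000e+00 -1.000e-03 -2.759e+00] t 0.15 z [ 0.14307513 -0.58251401  0.30332727]
```

```bash
python3 -m pendant '[62.9,-66.2,0.4,0,0,-2.759,62.9,-66.2,0.4,0,0,-2.759,62.9,-66.2,0.4,0,0,-2.759,62.9,-66.2,0.4,0,0,-2.759,62.9,-66.2,0.4,0,0,-2.759,62.9,-66.2,0.4,0,0,-2.759,62.9,-66.2,0.4,0,0,-2.759,62.9,-66.2,0.4,0,0,-2.759]' 1
python3 - <<'E'
from h import *
row([.596,.2105,.22],tool(-8.1)); print(status.get_obs()['q'])
E
```

```text
clock: 1.15
eef_pos: [0.3917, -0.1467, 0.3017]
orientation: [[-0.175, 0.985, 0.001], [0.985, 0.175, -0.001], [-0.001, 0.0, -1.0]]
contact_force: [0.7, -1.3, 0.1]
grip_width: 1.001
grasp_force: 0.0
row [31.6  26.36  8.16] [-0.000e+00  1.000e-03 -1.254e+00] t 1.15 z [ 0.39169089 -0.1466837   0.30172216]
[-6.73320038e-01 -4.61635005e-01 -4.11541773e-01  1.62010779e+00
 -7.92919690e-05  7.21684640e-01]
```

```bash
python3 -m pendant '[31.6,26.4,8.2,0,0,-1.254,31.6,26.4,8.2,0,0,-1.254,31.6,26.4,8.2,0,0,-1.254,31.6,26.4,8.2,0,0,-1.254,31.6,26.4,8.2,0,0,-1.254,31.6,26.4,8.2,0,0,-1.254,31.6,26.4,8.2,0,0,-1.254,31.6,26.4,8.2,0,0,-1.254]' 1
python3 - <<'E'
from h import *
row([.596,.2105,.22],tool(-8.1)); print(status.get_obs()['q'])
f=grab('wrist');cv2.imwrite('pics/w1.png',f['frame'][:,:,::-1])
for z in(.004,.059): print(proj(f,[[.596,.2105,z]]))
print(ray(f,[[256,192]]))
E
```

```text
clock: 2.15
eef_pos: [0.5976, 0.2099, 0.2172]
orientation: [[-0.99, 0.142, -0.003], [0.142, 0.99, -0.0], [0.003, -0.001, -1.0]]
contact_force: [-0.3, -0.5, 0.8]
grip_width: 0.997
grasp_force: 0.0
row [ 0.17  0.04 -0.28] [-0.001 -0.003 -0.001] t 2.15 z [0.59764992 0.20987996 0.21716489]
[1.31590830e-01 2.10008806e-01 5.60975758e-02 1.42015015e+00
 2.03524091e-04 2.74042441e-01]
[[251.40585772 177.99675226]]
[[251.30644235 194.38490103]]
(array([0.52686456, 0.22092218, 0.28845039]), array([[ 0.28291933, -0.02683414, -0.95889995]]))
```

View pics/w1.png

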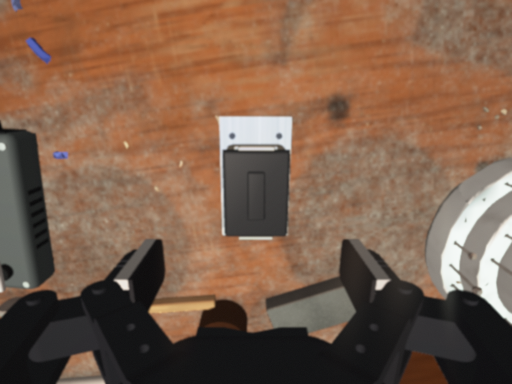

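The wrist picture shows the lid spanning (223–290, 150–238) and the near tongue's front edge at (219–292, 117). It is square to the gripper and about 5 px off to the side of my estimate, so I'll measure it more closely.

Run:
```python
from h import *
f=grab('wrist');im=f['frame'];hsv=cv2.cvtColor(im,cv2.COLOR_RGB2HSV);S,V=hsv[:,:,1],hsv[:,:,2]
a=grab('top');h2=cv2.cvtColor(a['frame'],cv2.COLOR_RGB2HSV)
def rr(f,m,x0,y0,x1,y1,z,n):
    k=np.zeros_like(m,dtype=np.uint8);k[y0:y1,x0:x1]=m[y0:y1,x0:x1]
    c=max(cv2.findContours(k,cv2.RETR_EXTERNAL,cv2.CHAIN_APPROX_NONE)[0],key=cv2.contourArea)
    P=onz(f,c.reshape(-1,2),z)[:,:2]*1000;r=cv2.minAreaRect(P.astype(np.float32));print(n,*[np.round(q,1) for q in r],cv2.boundingRect(c))
    return P
rr(f,V<70,200,135,310,248,.059,'lid wrist')
P=rr(f,(S<45)&(V>130),200,100,310,149,.004,'tongue wrist')
print(onz(f,[[219,117],[292,117],[255.5,117]],.004)*1000)
print(status.get_obs()['eef_pos'])
```

```text
lid wrist [596.1 214.3] [50.7 71.5] 81.7 (226, 149, 65, 86)
tongue wrist [553.  220.3] [68.3 29.9] 81.6 (220, 116, 74, 33)
[[534.0292035  187.71314448   4.        ]
 [543.92255528 254.92758935   4.        ]
 [539.01896368 221.30949923   4.        ]]
[0.59760916 0.207028   0.21972746]
```

Run:
```python
from h import *
row([.597,.2122,.09],tool(-8.3))
```

```text
row [ 0.13  0.51 12.97] [-0.    -0.    -0.003] t 2.3 z [0.59760916 0.207028   0.21972746]
```

```bash
python3 -m pendant '[0.1,0.3,6,0,0,-0.003,0.1,0.3,11,0,0,-0.003,0.1,0.3,13,0,0,-0.003,0.1,0.3,13,0,0,-0.003]' 1
python3 - <<'E'
from h import *
row([.597,.2122,.09],tool(-8.3))
E
```

```text
clock: 2.8
eef_pos: [0.5969, 0.2099, 0.0896]
orientation: [[-0.989, 0.145, -0.001], [0.145, 0.989, -0.0], [0.001, -0.0, -1.0]]
contact_force: [0.5, -0.2, 0.2]
grip_width: 1.001
grasp_force: 0.0
row [ 0.02  0.23 -0.04] [-0.    -0.001 -0.   ] t 2.8 z [0.59689442 0.20986955 0.08964472]
```

```bash
python3 -m pendant '[0,0,0,0,0,0,0,0,0,0,0,0,0,0,0,0,0,0,0,0,0,0,0,0,0,0,0,0,0,0,0,0,0,0,0,0]' -1
```

```text
clock: 3.55
eef_pos: [0.5989, 0.2109, 0.0925]
orientation: [[-0.99, 0.143, 0.004], [0.143, 0.99, 0.001], [-0.004, 0.001, -1.0]]
contact_force: [-0.2, -0.6, 6.1]
grip_width: 0.623
grasp_force: 65.4
```

```bash
python3 -m pendant '[0,0,-1,0,0,0,0,0,-5,0,0,0,0,0,-11,0,0,0,0,0,-16,0,0,0,0,0,-16,0,0,0,0,0,-16,0,0,0]'
python3 - <<'E'
from h import *
f=grab('wrist');im=f['frame'];hsv=cv2.cvtColor(im,cv2.COLOR_RGB2HSV);S,V=hsv[:,:,1],hsv[:,:,2]
cv2.imwrite('pics/w2.png',im[:,:,::-1]); s=status.get_obs();print(s['eef_pos'],s['q'])
yaw=np.degrees(np.arctan2(-s['orientation'][1,0],-s['orientation'][0,0]));print('yaw',yaw)
# expected tongue corners if origin sits 0.0925 along tool z
C=s['orientation']
for ox in(0,):
  print(proj(f,[s['eef_pos']+C@np.array([.060+ox,y,.0885]) for y in(-.034,.034)]))
E
```

```text
clock: 4.3
eef_pos: [0.5969, 0.2106, 0.2486]
orientation: [[-0.99, 0.143, -0.001], [0.143, 0.99, -0.0], [0.001, -0.001, -1.0]]
contact_force: [0.3, 0.1, -5.4]
grip_width: 0.62
grasp_force: 65.2
[0.59647865 0.21051408 0.24764356] [ 1.32983756e-01  2.03125377e-01  1.03591272e-01  1.47441883e+00
 -1.43030782e-04  2.76811925e-01]
yaw -8.24082001776849
[[185.33189039 125.40257203]
 [314.19023681 125.25594732]]
```

View pics/w2.png

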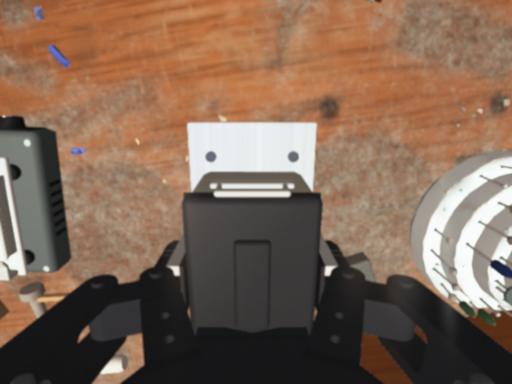

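The tub is held square, with its tongue edge at (188–317, 123), within 3 px of the expected position. Next I'll move beside the shaker so the wrist camera can measure it.

Run:
```python
from h import *
row([.60,.055,.30],tool(-11.7))
```

```text
row [ -2.56 -15.35  -5.23] [-0.001 -0.003  0.06 ] t 4.35 z [0.59647865 0.21051408 0.24764356]
```

```bash
python3 -m pendant '[-2.6,-5,-5.2,0,0,0.06,-2.6,-10,-5.2,0,0,0.06,-2.6,-15.3,-5.2,0,0,0.06,-2.6,-15.3,-5.2,0,0,0.06,-2.6,-15.3,-5.2,0,0,0.06]'
python3 - <<'E'
from h import *
f=grab('wrist','w3.png'); s=status.get_obs();print(s['eef_pos'])
import pickle;pickle.dump(f,open('w3.pkl','wb'))
C=frame(-11.7);o=np.array([.584,-.066,0])
pts=[[-10,0,67.5],[-35,25,67.5],[15,25,67.5],[50,35,63.5],[50,-35,63.5],[-77.5,65,40],[77.5,65,40],[-77.5,-65,40],[77.5,-65,40]]
print(np.round(proj(f,[o+C@np.array(p)/1000 for p in pts])))
E
```

```text
clock: 4.97
eef_pos: [0.6006, 0.0556, 0.2999]
orientation: [[-0.979, 0.203, -0.003], [0.203, 0.979, 0.001], [0.003, 0.0, -1.0]]
contact_force: [-1.4, -0.2, -4.0]
grip_width: 0.617
grasp_force: 66.2
[0.60068635 0.05619651 0.30025063]
[[134. 174.]
 [156. 150.]
 [160. 197.]
 [172. 226.]
 [111. 226.]
 [197. 107.]
 [204. 239.]
 [ 78. 108.]
 [ 98. 239.]]
```

View pics/w3.png

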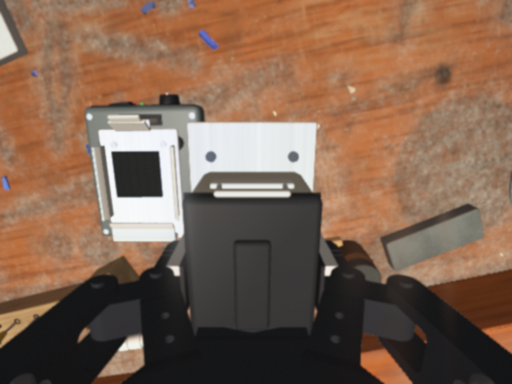

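The wrist picture shows the pad as a black square at about (138,174), roughly 4 px to the right of my prediction. The lip is at (145,236) and the catch at (130,122).

Run:
```python
from h import *
import pickle;f=pickle.load(open('w3.pkl','rb'))
hsv=cv2.cvtColor(f['frame'],cv2.COLOR_RGB2HSV);S,V=hsv[:,:,1],hsv[:,:,2]
def rr(f,m,x0,y0,x1,y1,z,n):
    k=np.zeros(m.shape,np.uint8);k[y0:y1,x0:x1]=m[y0:y1,x0:x1]
    c=max(cv2.findContours(k,cv2.RETR_EXTERNAL,cv2.CHAIN_APPROX_NONE)[0],key=cv2.contourArea)
    P=onz(f,c.reshape(-1,2),z)[:,:2]*1000;r=cv2.minAreaRect(P.astype(np.float32));print(n,*[np.round(q,1) for q in r],cv2.boundingRect(c))
rr(f,V<60,108,145,168,205,.0675,'pad wrist')
k=((S<60)&(V>150));k[:,187:]=0
rr(f,k,90,128,187,250,.054,'cradle wrist')
# tub in same picture
s=status.get_obs();print(onz(f,[[188,123],[317,123]],s['eef_pos'][2]-.0885)*1000)
t=grab('top');h2=cv2.cvtColor(t['frame'],cv2.COLOR_RGB2HSV);v=h2[:,:,2]
rr(t,v<75,245,135,288,178,.0675,'pad top')
```

```text
pad wrist [574.8 -61. ] [47.  46.1] 78.3 (113, 152, 48, 44)
cradle wrist [593. -66.] [104.6 130.4] 77.9 (91, 128, 96, 114)
[[533.11063442  36.38989145 211.75062668]
 [546.87256674 102.46035219 211.75062668]]
pad top [574.3 -63.8] [46.7 46.9] 78.5 (256, 146, 22, 22)
```

```bash
cat >> h.py <<'E'
SO=np.array([.5848,-.0647,0]);SY=-11.7
def tip(x,z,tilt,y=0,H=.091,ox=.0015):
    """tool pose (pos,R) with tub tip underside at shaker x,z mm"""
    S=frame(SY);T=SO+S@np.array([x,y,z])/1000
    F=frame(SY,tilt);o=T-F@np.array([.06,0,0]);R=tool(SY,tilt)
    return o-R@np.array([ox,0,H]),R
E
python3 - <<'E'
from h import *
row(*tip(34,120,16));row(*tip(34,76,16))
E
```

```text
row [ -1.17 -12.2    7.7 ] [-0.     0.277  0.002] t 5.08 z [0.60081246 0.05651319 0.3005787 ]
row [ -1.18 -12.2   12.1 ] [-0.     0.277  0.002] t 5.08 z [0.60081246 0.05651319 0.3005787 ]
```

```bash
python3 -m pendant '[-0.5,-5,2,0,0.1,0,-1,-10,5,0,0.2,0,-1.2,-12.2,7.7,0,0.277,0.002,-1.2,-12.2,7.7,0,0.277,0.002,-1.2,-12.2,7.7,0,0.277,0.002]'
python3 - <<'E'
from h import *
s=status.get_obs();row(*tip(34,120,16));row(*tip(34,76,16))
f=grab('wrist');t=grab('top');g=grab('scene')
cv2.imwrite('pics/m4.png',np.hstack([cv2.resize(f['frame'][60:300,100:400],(400,320)),cv2.resize(t['frame'][110:190,220:320],(400,320),interpolation=cv2.INTER_CUBIC)])[:,:,::-1])
S=frame(SY)
for im in(f,t): print(np.round(proj(im,[SO+S@np.array(p)/1000 for p in[[-77.5,65,40],[-77.5,-65,40],[-55,18,63.5],[-55,-18,63.5]]]),1))
C=s['orientation'];
for im in(f,t): print(np.round(proj(im,[s['eef_pos']+C@np.array([.0615,y,.087]) for y in(-.034,.034)]),1))
E
```

```text
clock: 5.7
eef_pos: [0.5886, -0.0652, 0.225]
orientation: [[-0.942, 0.203, -0.267], [0.195, 0.979, 0.055], [0.272, -0.0, -0.962]]
contact_force: [0.3, -0.2, -4.3]
grip_width: 0.623
grasp_force: 66.3
row [ 0.06 -0.03  0.16] [ 0.     0.003 -0.   ] t 5.7 z [ 0.58863488 -0.0651918   0.22502875]
row [-1.14 -0.03  4.4 ] [ 0.     0.003 -0.   ] t 5.7 z [ 0.58863488 -0.0651918   0.22502875]
[[321.6 153.2]
 [179.3 153.4]
 [272.  177. ]
 [228.7 177.1]]
[[236.5 179.4]
 [286.7 188.3]
 [256.1 173. ]
 [270.3 175.6]]
[[184.5 124.5]
 [315.7 124.3]]
[[276.5 183.5]
 [246.4 178.2]]
```

View pics/m4.png

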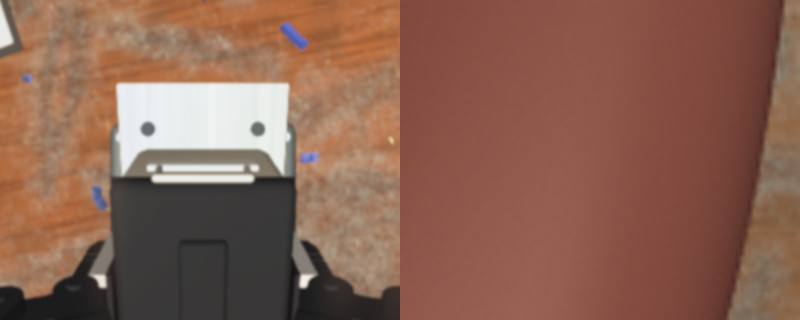

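In the wrist view the tub's tongue is centred at px 252.3 and the housing's front corners at 252.6, against predictions of 250.1 and 250.4. So the tub is centred sideways; the arm hides the top view. I'll lower it to just before the lip.

```bash
python3 -m pendant '[-0.6,0,2.2,0,0.003,0,-1.1,0,4.4,0,0.003,0,-1.1,0,4.4,0,0.003,0]'
python3 - <<'E'
from h import *
row(*tip(34,76,16));row(*tip(40,66,16));row(*tip(48,58,16));row(*tip(58,56,16))
g=grab('scene');cv2.imwrite('pics/s5.png',cv2.resize(g['frame'][130:230,200:320],(720,600),interpolation=cv2.INTER_CUBIC)[:,:,::-1])
E
```

```text
clock: 6.22
eef_pos: [0.5854, -0.0654, 0.1767]
orientation: [[-0.94, 0.204, -0.274], [0.196, 0.979, 0.057], [0.28, 0.0, -0.96]]
contact_force: [-0.1, -0.6, -4.7]
grip_width: 0.619
grasp_force: 66.1
row [-0.12  0.05 -0.34] [ 0.    -0.005 -0.001] t 6.22 z [ 0.58542    -0.06536929  0.17667474]
row [-0.98  0.05  0.45] [ 0.    -0.005 -0.001] t 6.22 z [ 0.58542    -0.06536929  0.17667474]
row [-1.97  0.05  1.  ] [ 0.    -0.005 -0.001] t 6.22 z [ 0.58542    -0.06536929  0.17667474]
row [-2.98  0.06  0.91] [ 0.    -0.005 -0.001] t 6.22 z [ 0.58542    -0.06536929  0.17667474]
```

View pics/s5.png

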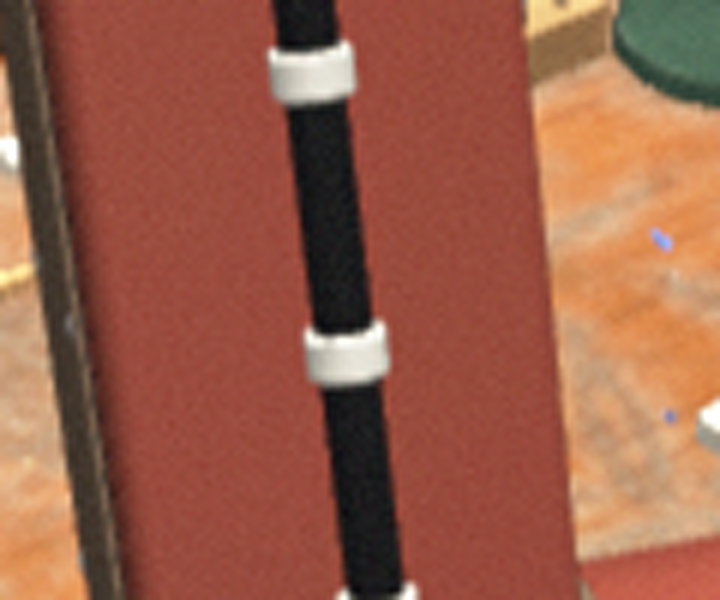

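The arm blocks the scene view, so I'll feel for contact and average readings to cut noise.

```bash
cat >> h.py <<'E'
def avg(n=5):
    L=[status.get_obs()]
    for _ in range(n-1): eyes.grab_frame('wrist');L.append(status.get_obs())
    p=np.array([l['eef_pos'] for l in L]);R=Ro.from_matrix([l['orientation'] for l in L]).mean().as_matrix()
    F=np.mean([l['contact_force'] for l in L],0);T=np.mean([l['torque'] for l in L],0)
    print('std mm',np.round(p.std(0)*1000,1),'F',np.round(F,1),'T',np.round(T,2),'t',L[-1]['clock'])
    return p.mean(0),R,F
def rows(pR,*tgts,oxH=(.0015,.091)):
    p,C,_=pR
    o=p+C@np.array([oxH[0],0,oxH[1]]);F=C@np.diag([-1.,1,-1]);S=frame(SY)
    e=S.T@(o+F@[.06,0,0]-SO)*1000;n=S.T@(o-F@[.06,0,0]-SO)*1000
    print('far tip',np.round(e,1),'near',np.round(n,1),'tilt',round(np.degrees(np.arcsin(-F[2,0])),1))
    for t in tgts:
        q,R=tip(*t);print(t,np.round(C.T@(q-p)*100,2),np.round(Ro.from_matrix(C.T@R).as_rotvec(),3))
E
python3 - <<'E'
from h import *
rows(avg(6),(34,76,16),(40,66,16),(48,58,16),(56,56,16))
E
```

```text
std mm [0.4 0.2 0.8] F [-0.1 -0.1 -4.6] T [-0.12 -0.56  0.  ] t 6.525
far tip [33.4 -1.  76.1] near [-82.   -0.8 109.2] tilt 16.0
(34, 76, 16) [-0.06  0.09 -0.  ] [-0.    -0.    -0.001]
(40, 66, 16) [-0.91  0.09  0.79] [-0.    -0.    -0.001]
(48, 58, 16) [-1.9   0.09  1.34] [-0.    -0.    -0.001]
(56, 56, 16) [-2.73  0.09  1.31] [-0.    -0.    -0.001]
```

```bash
python3 -m pendant '[-0.5,0.06,0.4,0,0,0,-0.9,0.06,0.8,0,0,0,-1.4,0.06,1.1,0,0,0,-1.9,0.06,1.35,0,0,0,-1.9,0.06,1.35,0,0,0]'
python3 - <<'E'
from h import *
rows(avg(5),(48,58,16),(54,56,16),(58,55.5,16),(60,55.5,16),(62,55.5,16))
E
```

```text
clock: 7.15
eef_pos: [0.6017, -0.0687, 0.1612]
orientation: [[-0.941, 0.204, -0.27], [0.197, 0.979, 0.056], [0.275, -0.0, -0.961]]
contact_force: [0.2, -0.6, -0.4]
grip_width: 0.621
grasp_force: 66.7
std mm [0.  0.  0.2] F [ 2.1 -0.3 -0.1] T [-0.13 -0.87 -0.01] t 7.35
far tip [48.5 -0.6 58. ] near [-66.9  -0.4  91. ] tilt 16.0
(48, 58, 16) [0.04 0.05 0.01] [ 0.     0.001 -0.002]
(54, 56, 16) [-0.59  0.05  0.03] [ 0.     0.001 -0.002]
(58, 55.5, 16) [-0.99  0.05 -0.03] [ 0.     0.001 -0.002]
(60, 55.5, 16) [-1.18  0.05 -0.08] [ 0.     0.001 -0.002]
(62, 55.5, 16) [-1.37  0.05 -0.14] [ 0.     0.001 -0.002]
```

```bash
python3 -m pendant '[-0.3,0.05,0.02,0,0,0,-0.6,0.05,0.02,0,0,0,-0.8,0.05,0,0,0,0,-1.0,0.05,-0.03,0,0,0,-1.0,0.05,-0.03,0,0,0]'
python3 - <<'E'
from h import *
rows(avg(5),(58,55.5,16),(60,55.5,16),(62,55.5,16),(64,55.5,16))
E
```

```text
clock: 7.98
eef_pos: [0.6108, -0.07, 0.1591]
orientation: [[-0.941, 0.204, -0.271], [0.196, 0.979, 0.056], [0.276, -0.0, -0.961]]
contact_force: [-2.6, 0.7, 5.0]
grip_width: 0.622
grasp_force: 67.4
std mm [0. 0. 0.] F [-2.4  0.5  5. ] T [0.14 0.29 0.01] t 8.175
far tip [57.6 -0.  55.4] near [-57.7   0.2  88.6] tilt 16.0
(58, 55.5, 16) [-0.03 -0.01 -0.01] [ 0.    -0.001 -0.002]
(60, 55.5, 16) [-0.22 -0.01 -0.07] [ 0.    -0.001 -0.002]
(62, 55.5, 16) [-0.41 -0.01 -0.12] [ 0.    -0.001 -0.002]
(64, 55.5, 16) [-0.61 -0.01 -0.18] [ 0.    -0.001 -0.002]
```

```bash
python3 -m pendant '[-0.2,0,-0.14,0,0,0,-0.4,0,-0.2,0,0,0,-0.4,0,-0.2,0,0,0]'
python3 - <<'E'
from h import *
rows(avg(5),(60,55.5,16),(62,55.5,16),(64,55.5,16))
E
```

```text
clock: 8.55
eef_pos: [0.6147, -0.0709, 0.1593]
orientation: [[-0.94, 0.204, -0.272], [0.196, 0.979, 0.056], [0.278, -0.0, -0.961]]
contact_force: [-4.9, 0.3, 1.8]
grip_width: 0.621
grasp_force: 67.2
std mm [0. 0. 0.] F [-4.6  0.9  2. ] T [0.11 0.84 0.08] t 8.75
far tip [61.5 -0.  55.6] near [-53.8   0.1  88.9] tilt 16.1
(60, 55.5, 16) [ 0.15 -0.    0.06] [ 0.    -0.002 -0.002]
(62, 55.5, 16) [-0.04 -0.    0.01] [ 0.    -0.002 -0.002]
(64, 55.5, 16) [-0.23 -0.   -0.05] [ 0.    -0.002 -0.002]
```

```bash
python3 -m pendant '[-0.1,0,-0.03,0,0,0,-0.2,0,-0.06,0,0,0,-0.2,0,-0.06,0,0,0]'
python3 - <<'E'
from h import *
rows(avg(5),(62,55.5,16),(64,55.5,16))
E
```

```text
clock: 9.12
eef_pos: [0.6153, -0.0709, 0.1594]
orientation: [[-0.94, 0.204, -0.275], [0.196, 0.979, 0.057], [0.281, -0.001, -0.96]]
contact_force: [-13.3, 1.6, 6.4]
grip_width: 0.622
grasp_force: 67.2
std mm [0. 0. 0.] F [-13.2   1.8   6.4] T [0.42 2.79 0.15] t 9.325
far tip [61.7 -0.  55.7] near [-53.5   0.1  89.4] tilt 16.3
(62, 55.5, 16) [ 0.02 -0.01  0.04] [-0.    -0.005 -0.001]
(64, 55.5, 16) [-0.18 -0.01 -0.02] [-0.    -0.005 -0.001]
```

```bash
python3 -m pendant '[0.2,0,0.06,0,0,0,0.2,0,0.06,0,0,0]'
python3 - <<'E'
from h import *
rows(avg(4),(61.3,56,14),(61.3,56.5,11),(61.3,57,8),(61.3,57.8,5),(61.3,58.5,2.5),(61.3,58.8,0),(61.3,58.5,-1))
E
```

```text
clock: 9.57
eef_pos: [0.6147, -0.0708, 0.1593]
orientation: [[-0.941, 0.204, -0.271], [0.196, 0.979, 0.056], [0.277, -0.0, -0.961]]
contact_force: [-5.4, 0.8, 2.1]
grip_width: 0.627
grasp_force: 66.9
std mm [0. 0. 0.] F [-5.6  0.9  2. ] T [0.12 0.96 0.12] t 9.725
far tip [61.5 -0.  55.7] near [-53.8   0.1  88.9] tilt 16.1
(61.3, 56, 14) [ 0.36 -0.    0.19] [ 0.    -0.036 -0.002]
(61.3, 56.5, 11) [ 0.83 -0.01  0.48] [-0.    -0.089 -0.002]
(61.3, 57, 8) [ 1.28 -0.01  0.79] [-0.    -0.141 -0.002]
(61.3, 57.8, 5) [ 1.72 -0.01  1.1 ] [-0.    -0.193 -0.002]
(61.3, 58.5, 2.5) [ 2.07 -0.01  1.36] [-0.    -0.237 -0.002]
(61.3, 58.8, 0) [ 2.4  -0.01  1.68] [-0.    -0.281 -0.002]
(61.3, 58.5, -1) [ 2.52 -0.01  1.86] [-0.    -0.298 -0.002]
```

First half of the levelling, watching the force.

```bash
python3 -m pendant '[0.36,0,0.19,0,-0.036,0,0.6,0,0.33,0,-0.062,0,0.83,0,0.48,0,-0.089,0,1.05,0,0.63,0,-0.115,0,1.28,0,0.79,0,-0.141,0,1.5,0,0.95,0,-0.167,0,1.72,0,1.1,0,-0.193,0,1.72,0,1.1,0,-0.193,0]'
python3 - <<'E'
from h import *
rows(avg(4),(61.3,57.8,5),(61.3,58.5,2.5),(61.3,58.8,0),(61.3,58.5,-1.5),(61.3,58.5,-3))
E
```

```text
clock: 10.72
eef_pos: [0.5959, -0.0669, 0.154]
orientation: [[-0.975, 0.204, -0.084], [0.203, 0.979, 0.017], [0.086, -0.0, -0.996]]
contact_force: [-2.3, 1.0, 1.6]
grip_width: 0.622
grasp_force: 67.1
std mm [0. 0. 0.] F [-3.4  0.8  3.2] T [0.15 0.72 0.18] t 10.875
far tip [61.8 -0.  58.3] near [-57.7   0.1  68.6] tilt 5.0
(61.3, 57.8, 5) [ 0.04 -0.01  0.05] [-0.     0.001 -0.002]
(61.3, 58.5, 2.5) [ 0.44 -0.01  0.24] [-0.    -0.043 -0.002]
(61.3, 58.8, 0) [ 0.82 -0.01  0.49] [-0.    -0.087 -0.002]
(61.3, 58.5, -1.5) [ 1.04 -0.01  0.7 ] [-0.    -0.113 -0.002]
(61.3, 58.5, -3) [ 1.26 -0.01  0.88] [-0.    -0.139 -0.002]
```

```bash
python3 -m pendant '[0.22,0,0.12,0,-0.022,0,0.44,0,0.24,0,-0.043,0,0.63,0,0.37,0,-0.065,0,0.82,0,0.49,0,-0.087,0,0.95,0,0.6,0,-0.1,0,1.04,0,0.7,0,-0.113,0,1.04,0,0.7,0,-0.113,0]'
python3 - <<'E'
from h import *
rows(avg(4),(61.3,58.8,0),(61.3,57.5,0),(61.3,57.5,-2),(61.3,57.5,-3.5),(61.3,56.5,-3.5))
E
```

```text
clock: 11.75
eef_pos: [0.5865, -0.065, 0.1503]
orientation: [[-0.978, 0.204, 0.03], [0.204, 0.979, -0.007], [-0.03, -0.001, -1.0]]
contact_force: [-4.0, 1.9, 17.9]
grip_width: 0.621
grasp_force: 69.3
std mm [0. 0. 0.] F [-3.7  1.7 17.9] T [0.49 0.99 0.06] t 11.9
far tip [63.  -0.1 61.1] near [-56.9   0.1  57.5] tilt -1.7
(61.3, 58.8, 0) [-0.1  -0.    0.06] [-0.001  0.03  -0.002]
(61.3, 57.5, 0) [-0.1  -0.    0.19] [-0.001  0.03  -0.002]
(61.3, 57.5, -2) [ 0.22 -0.    0.39] [-0.001 -0.005 -0.002]
(61.3, 57.5, -3.5) [ 0.46 -0.    0.54] [-0.001 -0.031 -0.002]
(61.3, 56.5, -3.5) [ 0.46 -0.    0.64] [-0.001 -0.031 -0.002]
```

```bash
python3 -m pendant '[0.03,0,0.15,0,-0.005,0,0.05,0,0.3,0,-0.01,0,0.05,0,0.3,0,-0.01,0]'
python3 - <<'E'
from h import *
rows(avg(4))
f=grab('wrist');cv2.imwrite('pics/w6.png',cv2.resize(f['frame'][90:240,150:350],(800,600),interpolation=cv2.INTER_CUBIC)[:,:,::-1])
E
```

```text
clock: 12.28
eef_pos: [0.5866, -0.065, 0.1499]
orientation: [[-0.978, 0.204, 0.041], [0.204, 0.979, -0.01], [-0.042, -0.001, -0.999]]
contact_force: [-11.3, 3.6, 36.2]
grip_width: 0.623
grasp_force: 72.2
std mm [0. 0. 0.] F [-11.8   3.9  36.6] T [0.9  2.78 0.05] t 12.425
far tip [64.  -0.1 61.4] near [-55.9   0.   56.4] tilt -2.4
```

View pics/w6.png

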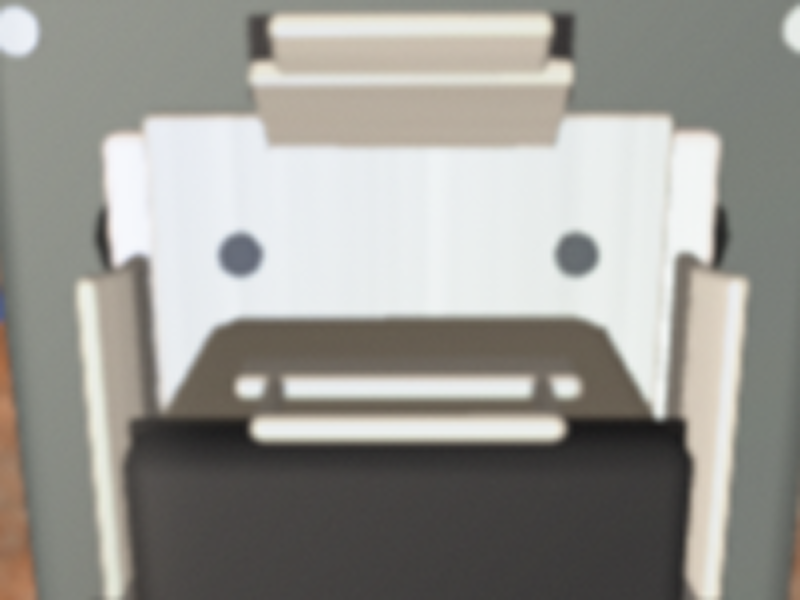

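The catch nose (crop y≈145) overlaps the foot plate's front edge (y≈115) by about 30 px, roughly 4 mm, so it has snapped over. The plate also sits centred between the guides. Next I'll unload, release and retreat.

```bash
python3 -m pendant '[-0.1,0,-0.3,0,0.02,0,-0.2,0,-0.5,0,0.04,0,-0.2,0,-0.5,0,0.04,0]'; python3 -m pendant '[0,0,0,0,0,0,0,0,0,0,0,0,0,0,0,0,0,0,0,0,0,0,0,0,0,0,0,0,0,0]' 1
```

```text
clock: 12.85
eef_pos: [0.5883, -0.0655, 0.1504]
orientation: [[-0.979, 0.205, -0.001], [0.205, 0.979, -0.0], [0.001, -0.0, -1.0]]
contact_force: [5.4, -0.6, 4.2]
grip_width: 0.621
grasp_force: 67.8
clock: 13.48
eef_pos: [0.5864, -0.065, 0.1496]
orientation: [[-0.979, 0.204, -0.004], [0.204, 0.979, 0.0], [0.004, -0.0, -1.0]]
contact_force: [0.1, -0.2, 0.5]
grip_width: 0.998
grasp_force: 0.0
```

```bash
python3 -m pendant '[0,0,-3,0,0,0,0,0,-8,0,0,0,0,0,-13,0,0,0,2,0,-15,0,0,0,2,0,-15,0,0,0]'
python3 - <<'E'
from h import *
f=grab('wrist');cv2.imwrite('pics/w7.png',cv2.resize(f['frame'],(768,576))[:,:,::-1]);print(status.get_obs()['contact_force'])
S=frame(SY);print(proj(f,[SO+S@np.array(p)/1000 for p in [[-60,34,63],[-60,-34,63],[0,0,121]]])*1.5)
E
```

```text
clock: 14.1
eef_pos: [0.5677, -0.061, 0.302]
orientation: [[-0.979, 0.204, -0.001], [0.204, 0.979, -0.001], [0.0, -0.001, -1.0]]
contact_force: [0.6, -0.3, 1.2]
grip_width: 0.998
grasp_force: 0.0
[ 0.09862453 -1.10203235 -0.18041126]
[[426.06549001 199.01650262]
 [326.5098953  199.26565673]
 [376.28856589 310.54810984]]
```

View pics/w7.png

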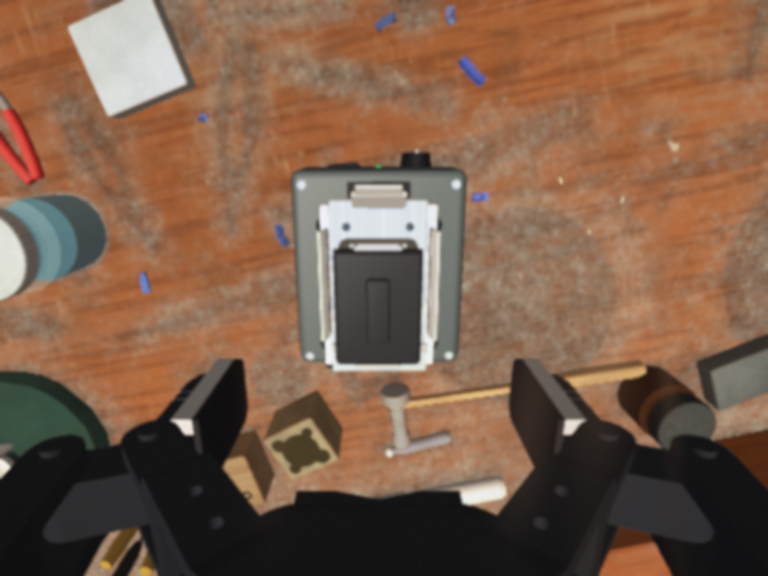

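The tub sits level in the cradle, centred at about (378,290). The catch is over its front edge at (378,202) and the gripper is clear of everything.

```bash
python3 -c "from rig import job; print(job.hand_in())"
```

```text
the job is handed in; nothing more can be done
None
```

The tub is clipped into the shaker, its far end under the lip and the catch snapped over its near end; the gripper is clear, no bystanders were touched, and I handed the job in at about 14 s.

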